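Vent the phone-repair turntable and hold its index pin out

TASK

Free the turntable of the phone-repair fixture so that a colleague can turn it: with the index pin still in its hole, press the vent plunger right down to its stop, keep it down for about a second and let it spring back up. Then take the index pin's pull knob, draw it straight up until the pin is fully back against its stop, clear of its hole, and finish still gripping it there - do not let go, since the spring would drive the pin home. Leave the loose things around the fixture where they are.

Things in the scene. Friction and masses are not known exactly. Their poses are not given: they have to be found in the camera images.
- fixture: the fixture, fixed to the bench, may face any way: aluminium base 200 (x) x 290 (y) x 20 mm with a round steel turntable 160 mm across, top 40 mm above the bench, carrying an opened phone (up to 52 mm). Origin: underside, below the turntable's centre. Index pin at (0, -68) mm, upright, on the -y side; vent valve at (0, 112) mm on the +y side. Four low thumbscrews in the corners are not used.
- bracket (a point): top of the grey bracket (34 mm wide, 64 mm above the bench) on the fixture's -y side, which reaches over the turntable's rim and carries the index pin in an 18 mm wide collar (up to 69 mm); the point is on the pin's axis at the collar's top.
- knob_center (a point): centre (half-way up) of the index pin's pull knob: plain black upright cylinder, 26 mm across, 22 mm high, on top of the 8 mm steel pin above the bracket; 91 mm above the bench when the pin is home (its underside then 11 mm above the collar). Moves only straight up and down; its z axis points up along the pin.
- index_pin (a joint): how far the index pin is pulled up, m: 0 = home in the turntable's hole, 0.008 = just out of the hole, 0.014 = fully back against its stop. The spring pulls it home: 5 N at 0, 10.6 N at 0.014.
- vent_top (a point): centre of the top face of the vent plunger: a flat round dark steel mushroom head, 31 mm across and 8 mm thick, standing on the upright vent valve (an aluminium cylinder 34 mm across, 60 mm high), top 82 mm above the bench when up.
- vent (a joint): how far the vent plunger is pressed down, m: 0 = up, 0.010 = down on its stop. The spring lifts it: 2.4 N at 0, 6.4 N at 0.010.
- glue_mid (a point): glue bottle, amber, 36 mm wide, 110 mm tall; point half-way up. Bystander.
- phone_a: loose white phone, 118 x 60 x 9 mm, lying flat; origin under its centre. Bystander.
- phone_b: loose black phone, 118 x 60 x 9 mm, lying flat; origin under its centre. Bystander.
- driver: screwdriver, 150 mm long, lying flat; origin under its middle. Bystander.
- screw_tray: square white screw tray, 70 x 70 x 18 mm; origin under its centre. Bystander.
- battery: flat phone battery, 60 x 42 x 6 mm; origin under its centre. Bystander.

How it is judged:
By the outcome, as a careful person would: the job done as asked, in the order asked, and still so for the second after the job is handed in, while the arm keeps its last pose, push and grip.
It also fails if it takes over 42 s, if anything falls off the work surface, if the arm or the gripper's body presses on something with over 40 N, if the wrist force passes 120 N, or if a joint passes its speed limit or range.

ROBOT

A 7-joint arm with a two-finger parallel gripper is mounted at the origin on the work surface. World frame = base frame: x ahead of the robot, y to its left, z up, the work surface at z = 0. Lengths are in mm, angles in rad, forces in N, time in s.
With the tool pointing down it reaches from about 400 to 850 mm from the base axis. Payload 4.4 kg.
Tool frame: the origin (TCP) lies on the centre line of the jaws, within the pads' length; the fingertips stand 11 mm ahead of it and the grasp point (between the pads) lies 8 mm behind it; z points along the fingers, y is the direction in which the jaws open and shut (so a half turn about z gives the same grasp; the last joint's range is limited). The gripper opens to 94 mm and grips with 3 to 60 N. Pads are 16 mm wide; open, the fingers measure 119 mm over their backs; the gripper's body (75 mm by 177 mm) begins 78 mm behind the grasp point.
Start: joints at [1.128, 0.628, 0.038, 1.517, -0.027, 0.996, -0.02], TCP at [239.194, -604.404, 216.478] pointing down, gripper open.
Joint ranges: [-3.06, 3.06], [-0.37, 2.12], [-1.25, 1.32], [0.18, 2.47], [-1.1, 4.24], [0.23, 1.98], [-2.94, 2.94]. Speed limits (rad/s): [2.57, 2.57, 3.14, 3.14, 3.14, 3.14, 3.14].

INTERFACE

Orientations are given as a rotation vector (axis times angle).
In Python, from station import get_state, grab_frame, get_calibration, sign_off gives the robot as it stands.
- The arm moves only by the tool carry_out, never from a script. Its argument "steps" is a list of rows, each a list of 2 entries, a list of its own where there are three numbers: the shift along the tool's x, y, z in m, then the turn about the tool's z in rad. A call has 1 to 10 rows; each row is the pose to reach, as a shift and turn from the pose commanded when the call began, along the tool's axes at that moment; what a row does not reach only later rows make up. A row lasts 1/10 s, in which the tool goes at most 50 mm and 8.59 degrees, less where a joint would pass 70% of its speed; a pose out of reach is approached as far as the arm can. A call with a gripper value outside its range is refused whole. "claw" is the opening, from 0 (shut) to 1 (fully open), set as the call begins (left out, the last holds). The fingers move at their own pace and stop on an object; "newtons" is the grip in N (left out, the last holds). Time passes only in rows, so rows that repeat a pose let the fingers close. It gives the time, the measured TCP pose, the force and the opening at its end, in the units of the state.
- get_state(): the state, without advancing time (a new reading comes with each control period).
- grab_frame(name): name is "scene" or "top"; returns the picture (420x560x3 uint8, red, green, blue); there is no depth.
- get_calibration(name): a dict with "mtx" (3x3 intrinsics, pixels), "origin" and "attitude" of the camera in the world. Camera axes: x right, y up, looking along -z (the intrinsics and any distortion apply to the point x, -y, -z); pixel columns grow to the right and rows downward; lengths in mm; the calibration is good to about 2 mm. A picture is of the moment at which its call begins. get_calibration takes no time and is no camera call.
- sign_off(): hands the job in, once; it reports no verdict.
The state is a dict: "time_s": time; "joints": joint angles; "joint_vel": joint speeds; "joint_efforts": joint torques, N m; "ee_pos": TCP position; "eef_rot": TCP orientation; "wrist_force": force on the tool from outside, world axes, zero at the start; "wrist_torque": the same for the moment, N m; "finger_gap": opening from 0.0 (shut) to 1.0 (fully open).
Only numpy, scipy, OpenCV 4.12 (cv2) and the standard library are available. Lean on these libraries where they do the work, as an engineer would, in place of code of your own. Each camera call takes 0.05 s, during which the arm holds its last target.

## Working session

There is one attempt and no reset: what is moved stays moved. The work goes in short steps, Python scripts to look and compute and a tool call to move; the robot and the scene stay as the last step left them, time stands still between calls to the robot, and variables do not carry over. Pictures are saved under pics/ and viewed, and the job is handed in when it is done.

Besides the shell and the picture viewer there is one more tool, called after ">>>" as name([rows], argument=value, ...), one row to a line, values as JSON. carry_out: Moves the arm, as the interface text tells. Its arguments: {"type":"object","properties":{"steps":{"type":"array"},"claw":{"type":"number"},"newtons":{"type":"number"}},"required":["steps"]}

```bash
mkdir -p pics; ls
python3 - <<'E'
from station import *
import cv2
s=get_state();print(s)
for n in("scene","top"):
    print(n,get_calibration(n))
    cv2.imwrite(f"pics/{n}0.png",grab_frame(n)[:,:,::-1])
E
```

```text
pics
{'time_s': 0.0, 'joints': array([ 1.12819133,  0.62928008,  0.03845506,  1.51834992, -0.02699617,
        0.99629946, -0.0200176 ]), 'joint_vel': array([ 2.32079058e-03,  7.91058759e-04,  1.92609990e-03, -3.86275383e-04,
        1.57590410e-05,  1.93258453e-03, -1.67592909e-03]), 'joint_efforts': array([ 2.14517117e-04, -5.49733078e+01,  1.14331350e+00, -1.86634952e+01,
       -5.23568387e-02,  2.36220559e-02,  1.33571493e-04]), 'ee_pos': array([ 238.95377354, -603.80075444,  215.6029357 ]), 'eef_rot': array([-3.08425996e+00, -5.88015514e-01,  5.82594979e-04]), 'wrist_force': array([ 0.03712804, -0.21788621, -0.22161774]), 'wrist_torque': array([-0.03452431,  0.02662515,  0.03471386]), 'finger_gap': 0.9963298773754848}
scene {'mtx': array([[544.4026653 ,   0.        , 282.73997332],
       [  0.        , 544.4026653 , 217.99274162],
       [  0.        ,   0.        ,   1.        ]]), 'origin': array([1080.13624248,  181.65320976,  826.63456719]), 'attitude': array([0.43171575, 0.57836971, 1.75528406])}
top {'mtx': array([[501.35554398,   0.        , 281.61231984],
       [  0.        , 501.35554398, 202.92105487],
       [  0.        ,   0.        ,   1.        ]]), 'origin': array([ 373.64426624,   35.46018212, 1026.87219825]), 'attitude': array([ 0.16422323, -0.15021121, -1.53101244])}
```

View pics/scene0.png

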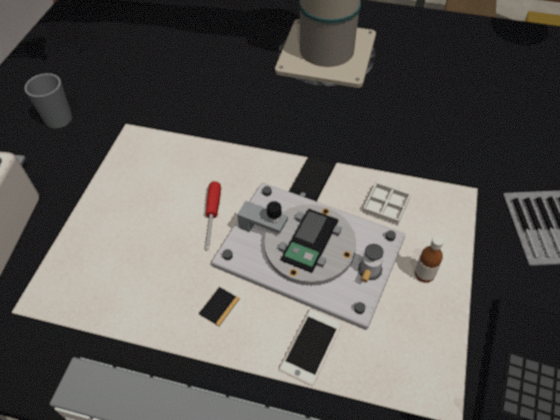

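View pics/top0.png

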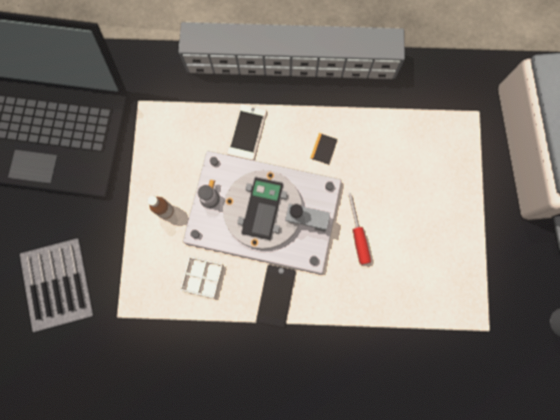

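The scene view shows the knob near (274,209) and the vent head near (373,252). In the top view the knob is near (297,212) and the vent near (207,196), with the glue bottle at (160,207) beside the vent.

```bash
cat > h.py <<'E'
import numpy as np, cv2
from scipy.spatial.transform import Rotation as R
from station import *
def ray(n,uv):
    c=get_calibration(n);K=c["mtx"]
    d=np.linalg.inv(K)@np.array([uv[0],uv[1],1.]);d=np.array([d[0],-d[1],-d[2]])
    return np.array(c["origin"]),R.from_rotvec(c["attitude"]).apply(d)
def plane(n,uv,z):
    o,d=ray(n,uv);return o+d*(z-o[2])/d[2]
def proj(n,p):
    c=get_calibration(n);q=R.from_rotvec(c["attitude"]).inv().apply(np.array(p)-c["origin"])
    q=c["mtx"]@np.array([q[0],-q[1],-q[2]]);return q[:2]/q[2]
def crop(im,u,v,r,name,k=6):
    c=im[int(v-r):int(v+r),int(u-r):int(u+r)]
    return cv2.resize(c,None,fx=k,fy=k,interpolation=cv2.INTER_CUBIC)
E
python3 - <<'E'
from h import *
a=cv2.imread("pics/scene0.png");b=cv2.imread("pics/top0.png")
r=22
cv2.imwrite("pics/crop0.png",np.vstack([np.hstack([crop(a,274,209,r,0),crop(a,373,252,r,0)]),np.hstack([crop(b,297,212,r,0),crop(b,207,196,r,0)])]))
for n,uv,z in(("scene",(274,209),95),("top",(297,212),102),("scene",(373,250),82),("top",(207,191),82)):print(n,plane(n,uv,z))
E
```

```text
scene [553.22358731  20.68471274  95.        ]
top [545.67571825  17.63600772 102.        ]
scene [584.68958733 194.94119343  82.        ]
top [584.82645525 192.40919318  82.        ]
```

View pics/crop0.png

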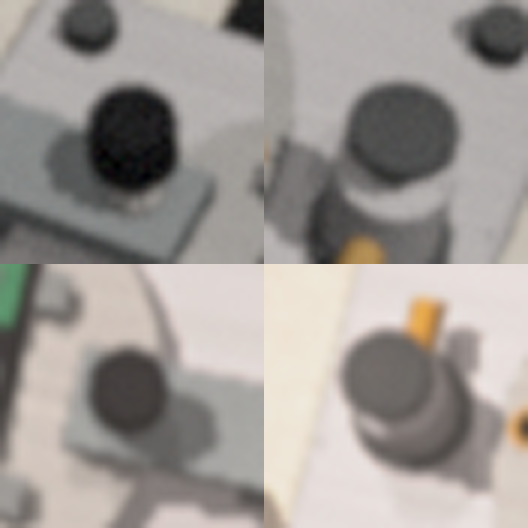

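Run:
```python
from h import *
def blob(n,u,v,r,lo,hi):
    im=cv2.imread(f"pics/{n}0.png");g=im.max(2)
    m=cv2.inRange(g,lo,hi);c=np.zeros_like(m);cv2.circle(c,(u,v),r,255,-1);m&=c
    m=cv2.morphologyEx(m,cv2.MORPH_OPEN,np.ones((3,3)))
    k,l,s,ce=cv2.connectedComponentsWithStats(m);i=1+s[1:,4].argmax();print(n,s[i],ce[i]);return ce[i]
ks=blob("scene",274,210,12,0,50); kt=blob("top",296,211,9,0,78)
im=cv2.imread("pics/scene0.png").max(2);print(im[252,374],im[245:262,374],im[251,362:388]);im=cv2.imread("pics/top0.png").max(2);print(im[192,196:218],im[211,286:310])
vs=(373.8,251.3);vt=(205.4,192.4)
K1=plane("scene",ks,91);K2=plane("top",kt,100);V1=plane("scene",vs,82);V2=plane("top",vt,82)
print(K1,K2,V1,V2)
k=(K1+K2)/2;v=(V1+V2)/2;d=(v-k)[:2];print(np.linalg.norm(d),np.degrees(np.arctan2(d[1],d[0])))
# fixture +y dir
print(R.from_rotvec(get_state()["eef_rot"]).as_matrix())
```

```text
scene [267 202  14  17 188] [273.43085106 210.12765957]
top [291 205  11  13 120] [296.1   211.225]
78 [ 77  74  77  76  79  78  80  78  81  82  79  78  81  71  60  90 141] [173 167 134  91  77  81  80  77  79  78  80  80  80  78  80  79  80  81
  77  76  89 130 170 177 178 179]
[216 182 135 113 112 113 115 114 114 113 110 111 109 110 108 105 105 118
 124 109  98 116] [192 175 158 123  84  68  68  69  68  69  70  70  70  69  68  67  81 111
 133 140 147 153 161 164]
[552.87793235  19.49702417  91.        ] [547.47187186  19.33073283 100.        ] [586.84030678 196.58626765  82.        ] [581.95133647 195.32465993  82.        ]
179.82770273104057 79.02980250008994
[[ 9.29851231e-01  3.67935159e-01 -6.38090050e-04]
 [ 3.67935711e-01 -9.29850000e-01  1.51348175e-03]
 [-3.64648824e-05 -1.64208899e-03 -9.99998651e-01]]
```

>>> carry_out([
  [[0.015, -0.015, 0], -0.02],
  [[0.04, -0.04, 0], -0.06],
  [[0.07, -0.07, 0], -0.11],
  [[0.1, -0.1, 0], -0.16],
  [[0.13, -0.13, 0], -0.22],
  [[0.16, -0.16, 0], -0.28],
  [[0.19, -0.19, 0], -0.34],
  [[0.22, -0.22, 0], -0.4],
  [[0.25, -0.25, 0], -0.46],
  [[0.28, -0.28, 0], -0.52],
], claw=0, newtons=20)

```text
time_s: 1.1
ee_pos: [396.8, -239.4, 216.4]
eef_rot: [-2.829, -1.365, 0.0]
wrist_force: [0.7, 0.3, -0.2]
finger_gap: 0.189
```

```bash
cat >> h.py <<'E'
def rel(t,yaw_jaw=None):
    s=get_state();M=R.from_rotvec(s["eef_rot"]).as_matrix()
    print("t",s["time_s"],"pos",s["ee_pos"].round(1),"F",s["wrist_force"].round(1),"gap",round(s["finger_gap"],3),"j",s["joints"].round(2),"zax",M[:,2].round(3))
    print("rel(m) ",(M.T@(np.array(t)-s["ee_pos"])/1000).round(4),"jaw deg",np.degrees(np.arctan2(M[1,1],M[0,1])).round(1))
E
python3 -c "
from h import *
rel([584.4,196,125])"
```

```text
t 1.1 pos [ 396.8 -239.4  216.4] F [ 0.7  0.3 -0.2] gap 0.189 j [ 0.59  0.37 -0.14  2.01  0.07  0.76 -0.27] zax [-0.  0. -1.]
rel(m)  [ 0.4575 -0.1241  0.0914] jaw deg -38.5
```

>>> carry_out([
  [[0.042, -0.012, 0], -0.06],
  [[0.086, -0.024, 0], -0.12],
  [[0.13, -0.036, 0], -0.18],
  [[0.175, -0.048, 0], -0.24],
  [[0.22, -0.06, 0], -0.3],
  [[0.265, -0.072, 0], -0.36],
  [[0.31, -0.084, 0.01], -0.42],
  [[0.35, -0.096, 0.02], -0.48],
  [[0.39, -0.107, 0.03], -0.48],
  [[0.425, -0.116, 0.04], -0.48],
])

```text
time_s: 2.1
ee_pos: [571.4, 165.8, 175.7]
eef_rot: [-2.424, -1.997, 0.0]
wrist_force: [0.0, -0.4, -0.1]
finger_gap: 0.007
```

```bash
python3 -c "
from h import *
rel([584.4,196,125])"
```

```text
t 2.1 pos [571.4 165.8 175.7] F [ 0.  -0.4 -0.1] gap 0.007 j [-0.15  0.61 -0.28  1.71  0.21  0.85 -0.72] zax [-0.  0. -1.]
rel(m)  [0.0322 0.007  0.0507] jaw deg -11.0
```

>>> carry_out([
  [[0.018, 0.004, 0.02], 0],
  [[0.029, 0.006, 0.038], 0],
  [[0.032, 0.007, 0.05], 0],
  [[0.032, 0.007, 0.06], 0],
  [[0.032, 0.007, 0.064], 0],
  [[0.032, 0.007, 0.064], 0],
])

```text
time_s: 2.7
ee_pos: [584.0, 192.2, 112.2]
eef_rot: [2.427, 1.994, -0.002]
wrist_force: [0.2, -0.3, 0.5]
finger_gap: 0.006
```

```bash
python3 -c "
from h import *
rel([584.4,196,95])
a=grab_frame('scene')[:,:,::-1];b=grab_frame('top')[:,:,::-1]
p=get_state()['ee_pos'];p[2]-=11
print(proj('scene',p),proj('top',p))
cv2.imwrite('pics/v1.png',np.hstack([crop(a,373,245,35,0,5),crop(b,207,196,35,0,5)]))"
```

```text
t 2.7 pos [584.  192.2 112.2] F [ 0.2 -0.3  0.5] gap 0.006 j [-0.21  0.71 -0.26  1.71  0.25  0.75 -0.78] zax [-0.001 -0.001 -1.   ]
rel(m)  [ 0.0038 -0.0003  0.0172] jaw deg -11.2
[373.22796134 242.8287368 ] [205.18199685 188.70924966]
```

View pics/v1.png

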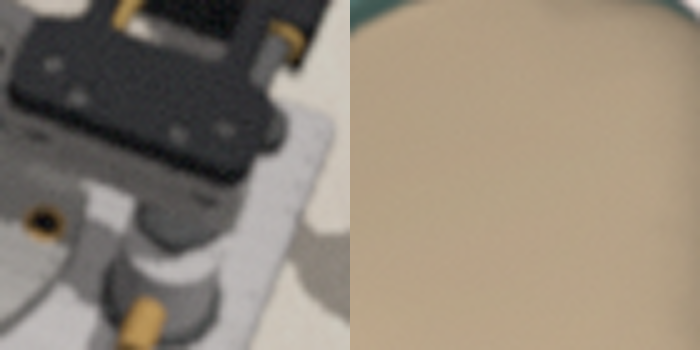

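The gripper hides the vent from above. In the scene crop the closed fingers are right over the head. The arm sits about 3.5 mm short, so I'll correct that and press gently.

>>> carry_out([
  [[0.002, 0, 0.006], 0],
  [[0.0035, 0, 0.012], 0],
  [[0.0035, 0, 0.015], 0],
  [[0.0035, 0, 0.018], 0],
  [[0.0035, 0, 0.021], 0],
  [[0.0035, 0, 0.024], 0],
  [[0.0035, 0, 0.024], 0],
  [[0.0035, 0, 0.024], 0],
])

```text
time_s: 3.6
ee_pos: [584.8, 197.0, 88.7]
eef_rot: [-2.426, -1.996, 0.0]
wrist_force: [-1.4, 0.3, 3.9]
finger_gap: 0.006
```

```bash
python3 -c "
from h import *
rel([584.4,196,83])"
```

```text
t 3.6 pos [584.8 197.   88.7] F [-1.4  0.3  3.9] gap 0.006 j [-0.22  0.75 -0.25  1.72  0.26  0.71 -0.79] zax [-0. -0. -1.]
rel(m)  [-0.001  -0.0002  0.0057] jaw deg -11.1
```

>>> carry_out([
  [[0, 0, 0.002], 0],
  [[0, 0, 0.004], 0],
  [[0, 0, 0.0055], 0],
  [[0, 0, 0.0065], 0],
  [[0, 0, 0.0065], 0],
  [[0, 0, 0.0065], 0],
])

```text
time_s: 4.2
ee_pos: [584.9, 196.9, 83.2]
eef_rot: [2.426, 1.995, 0.0]
wrist_force: [-3.4, -1.9, 13.4]
finger_gap: 0.007
```

13.4 N is well above the 6.4 N spring force, so the plunger is on its stop. Holding there.

>>> carry_out([
  [[0, 0, 0.0005], 0],
  [[0, 0, 0.0005], 0],
  [[0, 0, 0.0005], 0],
  [[0, 0, 0.0005], 0],
  [[0, 0, 0.0005], 0],
  [[0, 0, 0.0005], 0],
  [[0, 0, 0.0005], 0],
  [[0, 0, 0.0005], 0],
  [[0, 0, 0.0005], 0],
  [[0, 0, 0.0005], 0],
])

```text
time_s: 5.2
ee_pos: [584.9, 197.0, 83.2]
eef_rot: [2.426, 1.995, 0.001]
wrist_force: [-4.8, -1.3, 15.3]
finger_gap: 0.007
```

>>> carry_out([
  [[0, 0, -0.005], 0],
  [[0, 0, -0.012], 0],
  [[0, 0, -0.025], 0],
  [[0, 0, -0.045], 0],
  [[0, 0, -0.07], 0],
  [[0, 0, -0.085], 0],
  [[0, 0, -0.085], 0],
])

```text
time_s: 5.9
ee_pos: [586.7, 197.6, 169.1]
eef_rot: [2.425, 1.994, 0.008]
wrist_force: [-0.4, 0.5, 0.5]
finger_gap: 0.003
```

```bash
python3 -c "
from h import *
rel([550.2,19.4,86])
a=grab_frame('scene')[:,:,::-1];b=grab_frame('top')[:,:,::-1]
cv2.imwrite('pics/v2.png',np.hstack([a,b])[:,:]); cv2.imwrite('pics/v2.png',cv2.resize(np.hstack([a[80:330,150:450],b[80:330,150:450]]),None,fx=1.3,fy=1.3))"
```

```text
t 5.9 pos [586.7 197.6 169.1] F [-0.4  0.5  0.5] gap 0.003 j [-0.2   0.64 -0.28  1.66  0.22  0.86 -0.76] zax [ 0.005  0.002 -1.   ]
rel(m)  [-0.1821 -0.0018  0.0826] jaw deg -11.1
```

View pics/v2.png

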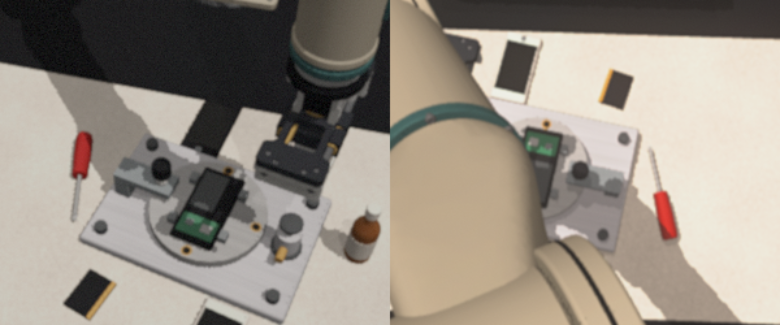

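The vent head is up again and the gripper is clear of it. Moving above the knob with the claw open.

>>> carry_out([
  [[-0.015, 0, 0], 0],
  [[-0.045, 0, 0], 0],
  [[-0.08, 0, 0], 0],
  [[-0.115, -0.001, 0], 0],
  [[-0.145, -0.001, 0], 0],
  [[-0.168, -0.002, 0.01], 0],
  [[-0.18, -0.002, 0.02], 0],
  [[-0.182, -0.002, 0.03], 0],
  [[-0.182, -0.002, 0.03], 0],
  [[-0.182, -0.002, 0.03], 0],
], claw=1)

```text
time_s: 7.0
ee_pos: [547.8, 20.4, 136.0]
eef_rot: [-2.423, -1.997, -0.0]
wrist_force: [0.0, 0.4, -0.5]
finger_gap: 0.82
```

```bash
python3 -c "
from h import *
rel([550.2,19.4,86])
a=grab_frame('scene')[:,:,::-1]
p=get_state()['ee_pos'];p[2]-=11
print(proj('scene',p))
cv2.imwrite('pics/k1.png',crop(a,280,200,60,0,5))"
```

```text
t 7.0 pos [547.8  20.4 136. ] F [ 0.   0.4 -0.5] gap 0.82 j [ 0.1   0.6  -0.28  1.88  0.24  0.69 -0.52] zax [-0.001  0.001 -1.   ]
rel(m)  [-0.0005  0.0026  0.05  ] jaw deg -11.0
[274.25536393 195.45355977]
```

View pics/k1.png

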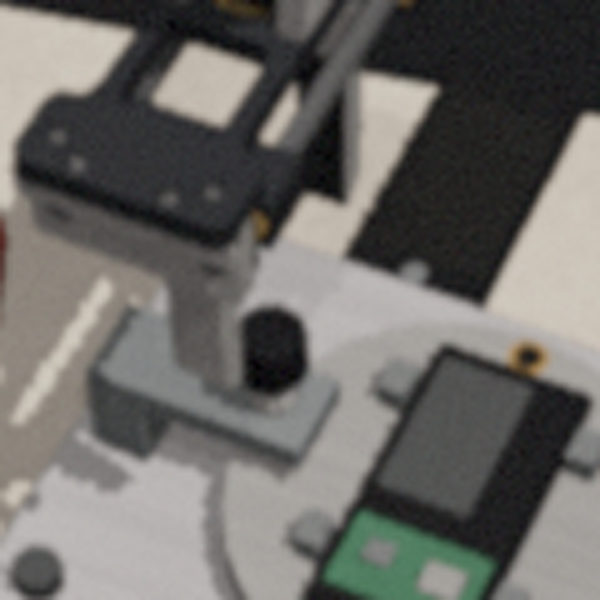

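The near finger's tip shows at about (261,217) and the knob at (274,210). Checking the tip against its predicted position to calibrate the scene view.

Run:
```python
from h import *
s=get_state();M=R.from_rotvec(s["eef_rot"]).as_matrix();p=s["ee_pos"];h=s["finger_gap"]*47
print(s["finger_gap"])
for y in(h,h+12.5):
  for x in(-8,8): print(y,x,proj("scene",p+M@np.array([x,y,11])))
for x,y in((547.5,19.4),(550,19.4),(553,19.5)): print(proj("scene",(x,y,91)))
```

```text
0.86346933946802
40.583058954996936 -8 [258.65837726 211.73848343]
40.583058954996936 8 [267.56317199 215.1479821 ]
53.083058954996936 -8 [255.08454524 217.42934679]
53.083058954996936 8 [264.03975395 220.89252446]
[274.20916441 207.65292662]
[273.82227295 208.79606676]
[273.41356683 210.18411208]
```

Columns agree within about 1 px, so I'll descend around the knob.

>>> carry_out([
  [[0, 0.0025, 0.005], 0],
  [[-0.0005, 0.0025, 0.015], 0],
  [[-0.0005, 0.0025, 0.03], 0],
  [[-0.0005, 0.0025, 0.042], 0],
  [[-0.0005, 0.0025, 0.048], 0],
  [[-0.0005, 0.0025, 0.05], 0],
  [[-0.0005, 0.0025, 0.05], 0],
  [[-0.0005, 0.0025, 0.05], 0],
], claw=1)

```text
time_s: 7.85
ee_pos: [550.5, 17.8, 86.8]
eef_rot: [2.426, 1.996, 0.001]
wrist_force: [0.2, 0.2, 0.3]
finger_gap: 0.996
```

```bash
python3 -c "
from h import *
rel([550.2,19.4,86])
a=grab_frame('scene')[:,:,::-1];b=grab_frame('top')[:,:,::-1]
cv2.imwrite('pics/k2.png',np.hstack([crop(a,274,209,40,0,5),crop(b,297,212,40,0,5)]))"
```

```text
t 7.85 pos [550.5  17.8  86.8] F [0.2 0.2 0.3] gap 0.996 j [ 0.08  0.68 -0.25  1.91  0.28  0.59 -0.54] zax [ 0.001  0.    -1.   ]
rel(m)  [ 0.0015 -0.0006  0.0008] jaw deg -11.1
```

View pics/k2.png

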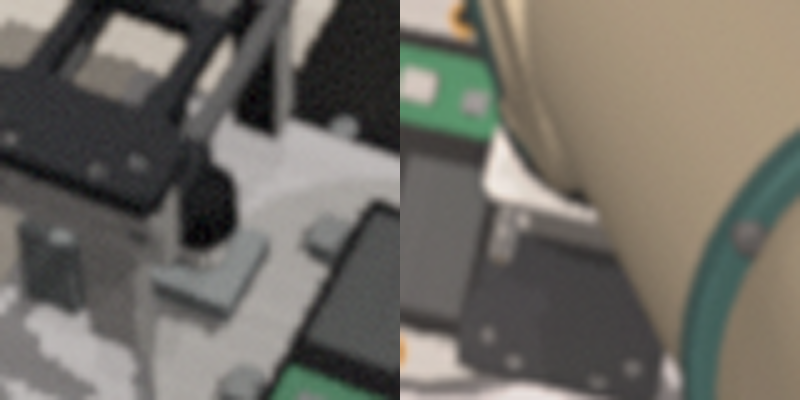

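The knob stands between the open fingers. Closing softly at first.

>>> carry_out([
  [[0.001, 0, 0.001], 0],
  [[0.001, 0, 0.001], 0],
  [[0.001, 0, 0.001], 0],
  [[0.001, 0, 0.001], 0],
  [[0.001, 0, 0.001], 0],
  [[0.001, 0, 0.001], 0],
  [[0.001, 0, 0.001], 0],
  [[0.001, 0, 0.001], 0],
  [[0.001, 0, 0.001], 0],
  [[0.001, 0, 0.001], 0],
], claw=0.2, newtons=6)

```text
time_s: 8.95
ee_pos: [550.4, 18.7, 85.5]
eef_rot: [2.426, 1.996, 0.0]
wrist_force: [0.1, 0.0, -0.2]
finger_gap: 0.275
```

```bash
python3 -c "
from h import *
rel([550.2,19.4,86])
s=get_state();M=R.from_rotvec(s['eef_rot']).as_matrix();print(M.T@s['wrist_force'])"
```

```text
t 8.95 pos [550.4  18.7  85.5] F [ 0.1  0.  -0.2] gap 0.275 j [ 0.08  0.68 -0.25  1.91  0.28  0.59 -0.55] zax [ 0. -0. -1.]
rel(m)  [ 0.0006 -0.0004 -0.0005] jaw deg -11.1
[0.05504151 0.08339419 0.19089308]
```

The gap is 0.275, or 25.9 mm, so the knob is gripped across its full diameter with no side force. Firming the grip, then drawing.

>>> carry_out([
  [[0, 0, 0], 0],
  [[0, 0, 0], 0],
  [[0, 0, 0], 0],
  [[0, 0, -0.002], 0],
  [[0, 0, -0.004], 0],
  [[0, 0, -0.006], 0],
  [[0, 0, -0.008], 0],
  [[0, 0, -0.01], 0],
  [[0, 0, -0.01], 0],
  [[0, 0, -0.01], 0],
], claw=0.2, newtons=50)

```text
time_s: 9.95
ee_pos: [550.4, 18.7, 95.4]
eef_rot: [2.426, 1.996, 0.0]
wrist_force: [2.7, -0.1, -9.6]
finger_gap: 0.263
```

```bash
python3 -c "
from h import *
rel([550.2,19.4,100])"
```

```text
t 9.95 pos [550.4  18.7  95.4] F [ 2.7 -0.1 -9.6] gap 0.263 j [ 0.08  0.66 -0.25  1.9   0.27  0.61 -0.54] zax [ 0.  0. -1.]
rel(m)  [ 0.0006 -0.0003 -0.0046] jaw deg -11.1
```

>>> carry_out([
  [[0, 0, -0.0015], 0],
  [[0, 0, -0.003], 0],
  [[0, 0, -0.004], 0],
  [[0, 0, -0.0047], 0],
  [[0, 0, -0.0047], 0],
  [[0, 0, -0.0047], 0],
])

```text
time_s: 10.55
ee_pos: [550.3, 18.7, 99.6]
eef_rot: [-2.426, -1.996, 0.0]
wrist_force: [5.4, 0.1, -18.1]
finger_gap: 0.265
```

```bash
python3 -c "
from h import *
rel([550.2,19.4,100])"
```

```text
t 10.55 pos [550.3  18.7  99.6] F [  5.4   0.1 -18.1] gap 0.265 j [ 0.08  0.66 -0.26  1.9   0.27  0.62 -0.54] zax [-0.  0. -1.]
rel(m)  [ 0.0007 -0.0003 -0.0004] jaw deg -11.1
```

The TCP rose 14.1 mm and the pull is 18 N against a 10.6 N spring, so the pin is on its stop. Holding, then one last look.

>>> carry_out([
  [[0, 0, 0], 0],
  [[0, 0, 0], 0],
  [[0, 0, 0], 0],
  [[0, 0, 0], 0],
  [[0, 0, 0], 0],
  [[0, 0, 0], 0],
])

```text
time_s: 11.15
ee_pos: [550.4, 18.8, 99.6]
eef_rot: [-2.426, -1.996, 0.0]
wrist_force: [5.3, -0.4, -17.7]
finger_gap: 0.26
```

```bash
python3 -c "
from h import *
a=grab_frame('scene')[:,:,::-1]
rel([550.2,19.4,100])
cv2.imwrite('pics/k3.png',np.hstack([crop(a,274,209,40,0,5),crop(a,373,252,40,0,5)]))
cv2.imwrite('pics/k3full.png',a)"
```

```text
t 11.2 pos [550.4  18.7  99.6] F [  5.   -0.7 -18.1] gap 0.264 j [ 0.08  0.66 -0.26  1.9   0.27  0.62 -0.54] zax [-0.  0. -1.]
rel(m)  [ 0.0006 -0.0003 -0.0004] jaw deg -11.1
```

View pics/k3.png

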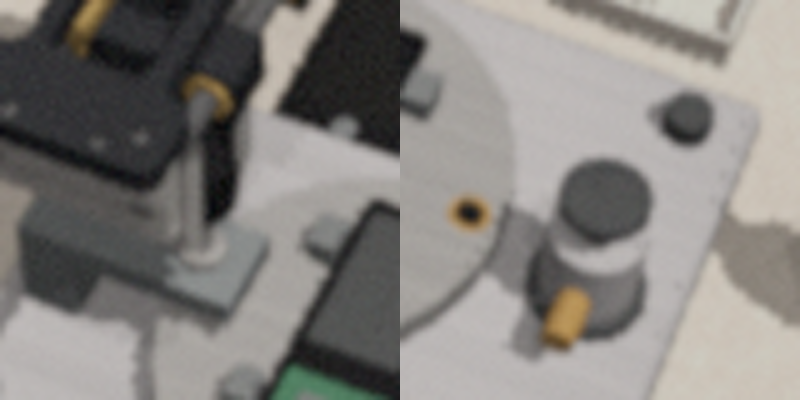

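View pics/k3full.png

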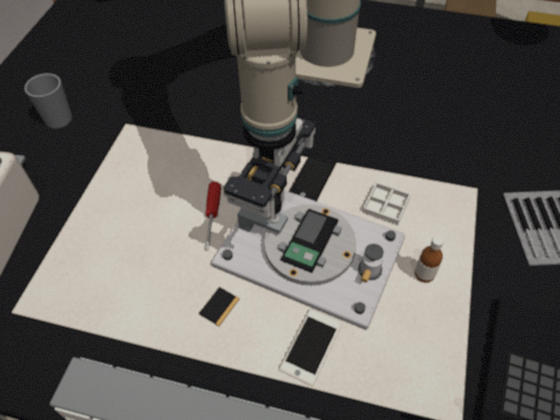

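The knob is raised in the jaws at about (274,205). The vent head is back up at about (374,252), and the bystanders are where they started. Force and pose are steady, so I'm handing it in.

```bash
python3 -c "
from station import *
print(sign_off())"
```

```text
the job is handed in; nothing more can be done
None
```

The turntable is freed: the vent has been pressed and released, and the arm is holding the index pin fully back. I handed the job in at about 11.2 s of the 42 s allowed; the sign-off gave no verdict.

- **Vent:** with the pin still home, I pressed the plunger down to its stop, holding 13–15 N against the 6.4 N spring. I kept it down for a little over 1 s, then let go. The last picture shows the head back up.
- **Index pin:** I gripped the knob across its full diameter (gap about 25.9 mm of the 26 mm knob) with a 50 N grip. I then drew it straight up 14.1 mm. The pull stays at about 18 N against the 10.6 N spring, so the pin is on its stop. Position, force and grip were unchanged after a further 0.6 s.
- **Loose things:** by eye in the last scene picture they are where they started. I did not measure them.
- **Disagreement:** the two cameras differed by about 5 mm in x on the knob and vent positions, so I used the average. The grip closed with no side force, which supports that choice.

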